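# Weigh the transformer can that has its core

### The arm

A 6-joint arm with a two-finger parallel gripper is mounted at the origin on the work surface. World frame = base frame: x ahead of the robot, y to its left, z up, the work surface at z = 0. Lengths are in m, angles in rad, forces in N, time in s.
With the tool pointing down it reaches from about 0.375 to 0.925 m from the base axis. Payload 5.7 kg.
Tool frame: the origin (TCP) lies between the finger pads; the fingertips stand ahead of it and the grasp point (between the pads) lies 2 mm behind it (ctrl.tip_reach is the z of the fingertips in the tool frame, in m); z points along the fingers, y is the line along which they close (so a half turn about z gives the same grasp; the last joint's range is limited). The gripper opens to 88 mm and grips with 3 to 60 N. Pads are 20 mm wide; open, the fingers measure 115 mm over their backs; the gripper's body (75 mm by 178 mm) begins 61 mm behind the grasp point.
Start: joints at [-1.354, 0.359, 1.51, -0, 1.272, -0.115], TCP at [0.195, -0.567, 0.24] pointing down, gripper open.
Joint ranges: [-2.97, 2.97], [-1.01, 2.36], [0.21, 2.38], [-0.96, 4.11], [0.2, 2.71], [-2.98, 2.98]. Speed limits (rad/s): [2.39, 2.39, 3.14, 3.14, 3.14, 3.14].

### API

Orientations are given as a unit quaternion [x, y, z, w].
In Python, from workcell import sensors, cams, job_done, ctrl gives the robot as it stands.
- The arm moves only by the tool carry_out, never from a script. Its arguments are lists of equal length, an entry for each row: "linear": the shift along the tool's x, y, z in m, a list of three; "twist": the turn, a rotation vector about the tool's x, y, z in degrees, a list of three; "grip": the closure, from -1 (fully open) to 1 (shut). In form: {"linear": [[tx, ty, tz], ...], "twist": [[wx, wy, wz], ...], "grip": [grip, ...]}. A call has 1 to 12 rows; each row shifts and turns the commanded pose from where the row before left it, along the tool's axes as they then stand; what a row does not reach is not made up. A row lasts 1/12 s, in which the tool goes at most 41.7 mm and 7.16 degrees, less where a joint would pass 70% of its speed; a pose out of reach is approached as far as the arm can. A call with a gripper value outside its range is refused whole. The fingers move at their own pace and stop on an object; "grip_force" is the grip in N (left out, the last holds). Time passes only in rows, so rows that do not move let the fingers close. It gives the time, the measured TCP pose, the force, the opening and the grip force at its end, in the units of the state.
- sensors.sense(): the state, without advancing time (a new reading comes with each control period).
- cams.snapshot(name): name is "scene" or "top"; returns (picture, depth): 480x640x3 uint8, red, green, blue; 480x640 float32, m along the optical axis (not along the pixel's ray), 0 where there is no reading.
- cams.camera_params(name): a dict with "fx", "fy", "cx", "cy" (pixels), "eye" and "rotation" of the camera in the world. Camera axes: x right, y down, z forward; pixel columns grow to the right and rows downward; lengths in m; the calibration is good to about 2 mm. A picture is of the moment at which its call begins. camera_params takes no time and is no camera call.
- job_done(): hands the job in; it is judged then, once.
The state is a dict: "t": time; "joint_pos": joint angles; "joint_velocities": joint speeds; "effort": joint torques, N m; "ee_pos": TCP position; "orientation": TCP orientation; "force": force on the tool from outside, world axes, zero at the start; "moment": the same for the moment, N m; "gripper_width": opening from 0.0 (shut) to 1.0 (fully open); "gripper_force": force on a finger pad.
Only numpy, scipy, OpenCV 4.12 (cv2) and the standard library are available. Lean on these libraries where they do the work, as an engineer would, in place of code of your own. Each camera call takes 0.05 s, during which the arm holds its last target. There are 200 camera calls.

### The job

Of the three identical closed transformer cans on the board, only one has its iron core inside; the other two are empty shells. Feel by nudging them which one is the heavy one and slide it onto the square scale plate set into the board, so that it stands upright wholly on the plate. Leave the empty cans upright about where they are (a nudge of a few centimetres at most) and do not disturb the other parts.

Things in the scene. Friction and masses are not known exactly. Their poses are not given: they have to be found in the camera images.
- can_left: Closed round aluminium can, 62 mm diameter, 62 mm tall, flat lid; origin at the centre of its underside, z up. Looks like the other two. Starts upright on the board, to the left (+y) of the scale plate seen from the robot. Empty it weighs about 0.22 kg and drags on the board with 1.1 to 1.5 N when slid; with the core 0.7 to 0.93 kg, 3.5 to 6.2 N.
- can_right: Closed round aluminium can, 62 mm diameter, 62 mm tall, flat lid; origin at the centre of its underside, z up. Looks like the other two. Starts upright on the board, to the right (-y) of the scale plate seen from the robot. Empty it weighs about 0.22 kg and drags on the board with 1.1 to 1.5 N when slid; with the core 0.7 to 0.93 kg, 3.5 to 6.2 N.
- can_front: Closed round aluminium can, 62 mm diameter, 62 mm tall, flat lid; origin at the centre of its underside, z up. Looks like the other two. Starts upright on the board, on the near side (-x) of the scale plate seen from the robot. Empty it weighs about 0.22 kg and drags on the board with 1.1 to 1.5 N when slid; with the core 0.7 to 0.93 kg, 3.5 to 6.2 N.
- plate_top (a point): Centre of the top of the square steel scale plate, 120 x 120 mm, sides along this point's x and y, z up. Its top lies 0.5 mm below the top of the plywood board (340 x 580 mm, 18 mm above the desk) that it is set into, 2 mm gap all round. The board's centre is 30 mm from here towards this point's -x; same yaw. The plate sinks straight down on a spring.
- plate (a joint): How far the scale plate has sunk, m: 0 unloaded, about 0.001 under an empty can, 0.005 (its stop) under the can with the core.
- tube: Bystander: glass valve standing upright on the board's far edge (middle), 22 mm diameter, 52 mm tall; origin at the centre of its underside.
- strip: Bystander: black bakelite terminal strip, 22 x 110 x 15 mm, lying along y on the board's far edge (right half); origin at the centre of its underside.
- bracket: Bystander: steel L bracket, 50 x 40 x 40 mm, on the desk to the left of the board; origin at the centre of its underside.
- dial: Bystander: chrome dial knob, 40 mm diameter, 23 mm tall, on the board's far edge (left half); origin at the centre of its underside.
There are look-alikes about, which are no part of the job. What is shaped like the can_front but purple or red is not meant.

How it is judged:
At the end, for the whole second after the job is handed in: One can stands upright and at rest on the scale plate, its centre within 29 mm of the plate's centre along each side, the plate sunk more than 3 mm (only the can with the core does that); the other two cans stand upright less than 50 mm from where they began (value of joint plate above 0.003 m and ((x of can_left in the frame of plate_top between -0.029 and 0.029 m and y of can_left in the frame of plate_top between -0.029 and 0.029 m and z of can_left in the frame of plate_top between -0.006 and 0.006 m and angle between can_left's own z axis and vertical below 0.1 rad and linear speed of can_left below 0.02 m/s and distance of each of can_right, can_front from where it was at the start of the episode below 0.05 m) or (x of can_right in the frame of plate_top between -0.029 and 0.029 m and y of can_right in the frame of plate_top between -0.029 and 0.029 m and z of can_right in the frame of plate_top between -0.006 and 0.006 m and angle between can_right's own z axis and vertical below 0.1 rad and linear speed of can_right below 0.02 m/s and distance of each of can_left, can_front from where it was at the start of the episode below 0.05 m) or (x of can_front in the frame of plate_top between -0.029 and 0.029 m and y of can_front in the frame of plate_top between -0.029 and 0.029 m and z of can_front in the frame of plate_top between -0.006 and 0.006 m and angle between can_front's own z axis and vertical below 0.1 rad and linear speed of can_front below 0.02 m/s and distance of each of can_left, can_right from where it was at the start of the episode below 0.05 m)) and angle between each of can_left, can_right, can_front's own z axis and vertical below 0.1 rad); the robot touches nothing.
It fails at once if the tube, terminal strip, bracket or dial knob is moved more than 20 mm (distance of any of tube, strip, bracket, dial from where it was at the start of the episode above 0.02 m).
It fails at once if a can is tipped over (angle between any of can_left, can_right, can_front's own z axis and vertical above 0.6 rad).
It also fails if it takes over 64 s, if anything falls off the work surface, if the arm or the gripper's body presses on something with over 40 N, if the wrist force passes 120 N, or if a joint passes its speed limit or range.

## Working session

There is one attempt and no reset: what is moved stays moved. The work goes in short steps, Python scripts to look and compute and a tool call to move; the robot and the scene stay as the last step left them, time stands still between calls to the robot, and variables do not carry over. Pictures are saved under pics/ and viewed, at most 10 in all, crops included, and the job is handed in when it is done.

Besides the shell and the picture viewer there is one more tool, called after "Emit:" as a command line: name --argument value ..., lists and objects as JSON in quotes. carry_out: Moves the arm, as the interface text tells. Its arguments: {"type":"object","properties":{"linear":{"type":"array"},"twist":{"type":"array"},"grip":{"type":"array"},"grip_force":{"type":"number"}},"required":["linear","twist","grip"]}

```bash
mkdir -p pics
cat > h.py <<'E'
import numpy as np,cv2
from workcell import sensors,cams,ctrl,job_done
def snap(n,f):
    p,d=cams.snapshot(n); cv2.imwrite(f'pics/{f}.png',p[:,:,::-1]); np.savez(f'{f}.npz',p=p,d=d); return p,d
def world(n,u,v,z=None,d=None):
    c=cams.camera_params(n); R=np.array(c['rotation']); e=np.array(c['eye'])
    r=R@np.array([(u-c['cx'])/c['fx'],(v-c['cy'])/c['fy'],1.])
    s=d if z is None else (z-e[2])/r[2]
    return e+s*r
E
python3 - <<'E'
from h import *
snap('top','t0');print(cams.camera_params('top'));print(sensors.sense(),ctrl.tip_reach)
E
```

```text
{'fx': 448.69253427938565, 'fy': 448.69253427938565, 'cx': 318.0170247164787, 'cy': 237.7663184818377, 'eye': array([0.35637848, 0.13100704, 0.94774019]), 'rotation': array([-0.69425146,  0.71201668, -0.07336448,  0.075265  ])}
{'t': 0.05, 'joint_pos': array([-1.35411351e+00,  3.59449174e-01,  1.51141086e+00,  2.45363184e-05,
        1.27252512e+00, -1.15078176e-01]), 'joint_velocities': array([-1.05791656e-03, -1.75062859e-03, -1.43529935e-03, -5.78524658e-05,
        7.67171005e-04, -1.75701948e-03]), 'effort': array([ 1.34432990e-03, -5.16807711e+01, -2.71683598e+01,  6.79379655e-02,
        2.76660186e-02, -1.93096849e-05]), 'ee_pos': array([ 0.1952961 , -0.56663135,  0.23885103]), 'orientation': array([ 9.86273550e-01,  1.65117172e-01, -3.38038178e-05, -8.95687636e-04]), 'force': array([-0.05356723, -0.19727956,  0.18331981]), 'moment': array([-0.01442054, -0.00158187,  0.00653493]), 'gripper_force': 0.0, 'gripper_width': 1.0019176662247273} 0.017
```

View pics/t0.png

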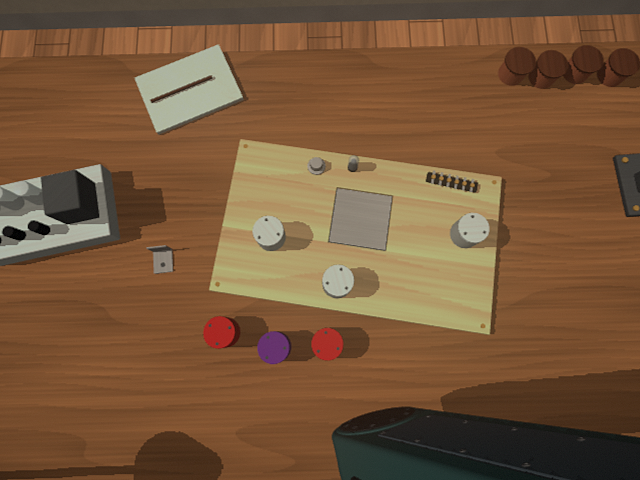

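The top view shows the three bare cans at about (268,232), (338,281) and (473,229). The plate corners are near (337,188), (392,196), (386,250) and (329,242). The red and purple decoys lie in front of the board.

```bash
sed -i "s/R=np.array(c\['rotation'\])/R=Rot.from_quat(c['rotation']).as_matrix()/; 1a from scipy.spatial.transform import Rotation as Rot" h.py
cat > cans.py <<'E'
from h import *
import sys
def cans(f,lo=0.072,hi=0.088):
    z=np.load(f+'.npz'); d=z['d']; v,u=np.mgrid[:480,:640]
    c=cams.camera_params('top'); R=Rot.from_quat(c['rotation']).as_matrix()
    P=np.stack([(u-c['cx'])/c['fx'],(v-c['cy'])/c['fy'],np.ones(u.shape)],-1)*d[...,None]@R.T+c['eye']
    m=((P[...,2]>lo)&(P[...,2]<hi)).astype(np.uint8)
    n,l,s,_=cv2.connectedComponentsWithStats(m)
    for i in range(1,n):
        if s[i,4]>200:
            Q=P[l==i]; (x,y),r=cv2.minEnclosingCircle(Q[:,:2].astype(np.float32))
            print('blob',s[i,:2],s[i,4],np.round([x,y,r,*np.median(Q,0)],4))
    return P
if __name__=='__main__':
    P=cans(sys.argv[1])
E
python3 - <<'E'
from cans import *
P=cans('t0')
c=[world('top',u,v,.0175) for u,v in [(337,188),(392,196),(386,250),(329,242)]]
for q in c: print(q.round(4))
print('plate',np.mean(c,0),'z',np.median(P[205:235,345:380,2]),'board',P[300,430,2])
b=[world('top',u,v,.018) for u,v in [(240,139),(501,178),(491,334),(209,290)]]
for q in b: print(q.round(4))
for n,(u,v) in dict(knob=(317,163),tube=(353,160),strip=(452,183),br=(163,259),red=(221,332),purp=(274,347),red2=(327,344)).items(): print(n,P[v,u].round(3))
E
python3 - <<'E'
import cv2
p=cv2.imread('pics/t0.png')
cv2.imwrite('pics/c0.png',cv2.resize(p[130:310,220:420],None,fx=3.3,fy=3.3,interpolation=cv2.INTER_CUBIC)[:600,:800])
E
```

```text
blob [ 59 177] 227 [0.6345 0.6204 0.0512 0.615  0.591  0.0803]
blob [458 212] 762 [ 0.5561 -0.1788  0.0313  0.555  -0.1778  0.0795]
blob [253 215] 745 [0.5604 0.2299 0.0311 0.5596 0.2299 0.0798]
blob [323 264] 788 [0.4582 0.0936 0.0309 0.4575 0.0938 0.0798]
[0.6646 0.0871 0.0175]
[ 0.6434 -0.0311  0.0175]
[ 0.5252 -0.0114  0.0175]
[0.5455 0.108  0.0175]
plate [0.59466876 0.03815666 0.0175    ] z 0.017291494916216232 board 0.018707046190429732
[0.7843 0.2991 0.018 ]
[ 0.6778 -0.2703  0.018 ]
[ 0.3472 -0.2137  0.018 ]
[0.4504 0.3594 0.018 ]
knob [0.715 0.129 0.038]
tube [0.708 0.054 0.067]
strip [ 0.666 -0.16   0.028]
br [0.52  0.463 0.004]
red [0.364 0.323 0.064]
purp [0.334 0.221 0.063]
red2 [0.337 0.119 0.061]
```

View pics/c0.png

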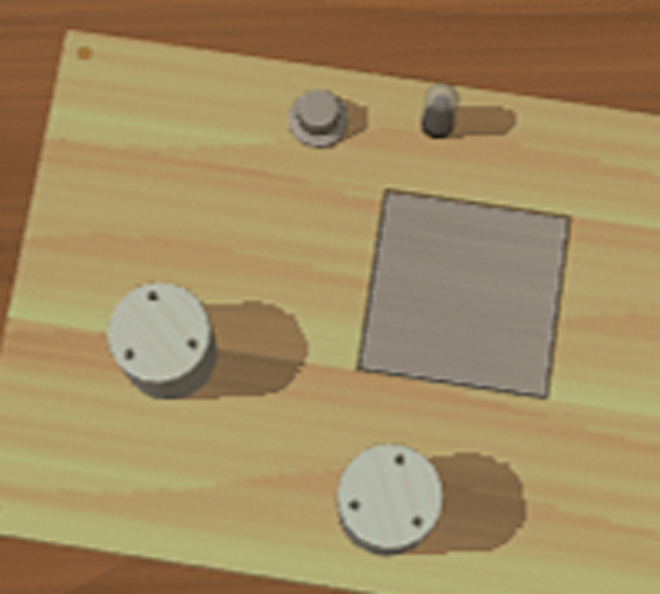

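Emit:
carry_out --linear '[[0,0,0],[0,0,0],[0,0,0],[0.02,-0.02,0],[0.025,-0.025,0],[0.025,-0.025,0],[0.025,-0.025,0],[0.025,-0.025,0],[0.025,-0.025,0],[0.025,-0.025,0],[0.025,-0.025,0],[0.025,-0.025,0]]' --twist '[[0,0,6.3],[0,0,6.4],[0,0,6.3],[0,0,0],[0,0,0],[0,0,0],[0,0,0],[0,0,0],[0,0,0],[0,0,0],[0,0,0],[0,0,0]]' --grip '[-1,-1,-1,-1,-1,-1,-1,-1,-1,-1,-1,-1]' --grip_force 12

```text
t: 1.05
ee_pos: [0.4161, -0.3455, 0.2392]
orientation: [1.0, 0.0, -0.0, -0.0]
force: [0.7, 0.8, -0.0]
gripper_width: 1.0
gripper_force: 0.0
```

Emit:
carry_out --linear '[[0.0235,-0.028,0],[0.0235,-0.028,0],[0.0235,-0.028,0],[0.0235,-0.028,0],[0.0235,-0.028,0],[0.0235,-0.028,0],[0,0,0.025],[0,0,0.025],[0,0,0.025],[0,0,0.02],[0,0,0],[0,0,0]]' --twist '[[0,0,0],[0,0,0],[0,0,0],[0,0,0],[0,0,0],[0,0,0],[0,0,0],[0,0,0],[0,0,0],[0,0,0],[0,0,0],[0,0,0]]' --grip '[-1,-1,-1,-1,-1,-1,-1,-1,-1,-1,-1,-1]'

```text
t: 2.05
ee_pos: [0.5553, -0.1786, 0.1436]
orientation: [1.0, 0.0, -0.002, -0.001]
force: [0.5, -0.1, 0.3]
gripper_width: 1.001
gripper_force: 0.0
```

Emit:
carry_out --linear '[[0,0,0.02],[0,0,0.02],[0,0,0.02],[0,0,0.02],[0,0,0.018],[0,0,0],[0,0,0],[0,0,0],[0,0,0],[0,0,0],[0,0,0],[0,0,0]]' --twist '[[0,0,0],[0,0,0],[0,0,0],[0,0,0],[0,0,0],[0,0,0],[0,0,0],[0,0,0],[0,0,0],[0,0,0],[0,0,0],[0,0,0]]' --grip '[-1,-1,-1,-1,-1,-1,0,1,1,1,1,1]'

```text
t: 3.05
ee_pos: [0.5574, -0.1798, 0.0481]
orientation: [1.0, 0.0, 0.001, 0.001]
force: [-0.7, -0.8, 7.2]
gripper_width: 0.721
gripper_force: 12.0
```

Emit:
carry_out --linear '[[0,0,0],[0,0,0]]' --twist '[[0,0,0],[0,0,0]]' --grip '[1,1]'

```text
t: 3.22
ee_pos: [0.5574, -0.1798, 0.0481]
orientation: [1.0, 0.0, 0.001, 0.001]
force: [0.7, -0.0, 7.4]
gripper_width: 0.715
gripper_force: 12.0
```

Emit:
carry_out --linear '[[0,-0.002,0],[0,-0.002,0],[0,-0.002,0],[0,-0.002,0],[0,-0.002,0],[0,-0.002,0]]' --twist '[[0,0,0],[0,0,0],[0,0,0],[0,0,0],[0,0,0],[0,0,0]]' --grip '[1,1,1,1,1,1]'

```text
t: 3.72
ee_pos: [0.5583, -0.1695, 0.0482]
orientation: [1.0, 0.0, 0.002, 0.002]
force: [-0.2, -6.7, 4.1]
gripper_width: 0.717
gripper_force: 12.0
```

Emit:
carry_out --linear '[[0,0.002,0],[0,0.002,0],[0,0.002,0],[0,0.002,0],[0,0.002,0],[0,0.002,0]]' --twist '[[0,0,0],[0,0,0],[0,0,0],[0,0,0],[0,0,0],[0,0,0]]' --grip '[1,1,1,1,1,1]'

```text
t: 4.22
ee_pos: [0.557, -0.1766, 0.048]
orientation: [1.0, -0.001, 0.001, -0.002]
force: [0.6, 12.6, 11.5]
gripper_width: 0.716
gripper_force: 12.0
```

Emit:
carry_out --linear '[[0,0,0],[0,0,0]]' --twist '[[0,0,0],[0,0,0]]' --grip '[-1,-1]'

```text
t: 4.38
ee_pos: [0.5564, -0.1789, 0.0471]
orientation: [1.0, 0.0, 0.0, -0.0]
force: [1.0, 0.1, 0.3]
gripper_width: 0.834
gripper_force: 0.0
```

Emit:
carry_out --linear '[[0,0,0],[0,0,0],[0,0,0]]' --twist '[[0,0,0],[0,0,0],[0,0,0]]' --grip '[-1,-1,-1]'

```text
t: 4.63
ee_pos: [0.5562, -0.1793, 0.0465]
orientation: [1.0, 0.0, -0.0, -0.0]
force: [-0.6, -0.4, 0.5]
gripper_width: 0.998
gripper_force: 0.0
```

Emit:
carry_out --linear '[[0,-0.004,0],[0,-0.004,0],[0,-0.004,0],[0,-0.004,0]]' --twist '[[0,0,0],[0,0,0],[0,0,0],[0,0,0]]' --grip '[-1,-1,-1,-1]'

```text
t: 4.97
ee_pos: [0.5564, -0.1631, 0.0466]
orientation: [1.0, 0.0, 0.0, 0.0]
force: [0.0, -3.9, -1.3]
gripper_width: 0.997
gripper_force: 2.0
```

Emit:
carry_out --linear '[[0,-0.003,0],[0,-0.003,0]]' --twist '[[0,0,0],[0,0,0]]' --grip '[-1,-1]'

```text
t: 5.13
ee_pos: [0.5567, -0.1573, 0.0467]
orientation: [1.0, 0.0, 0.0, 0.0]
force: [-0.1, -3.4, -1.5]
gripper_width: 0.999
gripper_force: 1.9
```

Emit:
carry_out --linear '[[0,-0.003,0]]' --twist '[[0,0,0]]' --grip '[-1]'

```text
t: 5.22
ee_pos: [0.5566, -0.1543, 0.0467]
orientation: [1.0, 0.0, 0.0, 0.0]
force: [0.2, -3.8, -1.4]
gripper_width: 1.001
gripper_force: 1.9
```

Emit:
carry_out --linear '[[0,-0.003,0]]' --twist '[[0,0,0]]' --grip '[-1]'

```text
t: 5.3
ee_pos: [0.5565, -0.1512, 0.0467]
orientation: [1.0, 0.0, 0.0, 0.0]
force: [0.2, -3.8, -0.9]
gripper_width: 1.001
gripper_force: 1.9
```

Emit:
carry_out --linear '[[0,-0.003,0]]' --twist '[[0,0,0]]' --grip '[-1]'

```text
t: 5.38
ee_pos: [0.5564, -0.1481, 0.0467]
orientation: [1.0, 0.0, 0.0, 0.0]
force: [0.2, -4.0, -1.6]
gripper_width: 1.0
gripper_force: 1.9
```

Emit:
carry_out --linear '[[0,0.003,0],[0,-0.008,0],[0,-0.008,0],[0,0,0],[0,0,0],[0,0,0],[0,0,0],[0,0,0],[0,0,0],[0,0,0],[0,0,0],[0,0,0]]' --twist '[[0,0,0],[0,0,0],[0,0,0],[0,0,0],[0,0,0],[0,0,0],[0,0,0],[0,0,0],[0,0,0],[0,0,0],[0,0,0],[0,0,0]]' --grip '[-1,-1,-1,-1,-1,-1,1,1,1,1,1,1]' --grip_force 25

```text
t: 6.38
ee_pos: [0.5566, -0.1355, 0.0467]
orientation: [1.0, -0.0, 0.0, 0.0]
force: [1.4, -3.7, -1.7]
gripper_width: 0.714
gripper_force: 25.0
```

Emit:
carry_out --linear '[[0,0,-0.001],[0,0,-0.001],[0,0,0]]' --twist '[[0,0,0],[0,0,0],[0,0,0]]' --grip '[1,1,1]'

```text
t: 6.63
ee_pos: [0.555, -0.1342, 0.0479]
orientation: [1.0, 0.0, -0.001, -0.001]
force: [0.1, 0.2, -8.2]
gripper_width: 0.711
gripper_force: 25.0
```

Emit:
carry_out --linear '[[0,0,0.001],[0.003,-0.01,0],[0.004,-0.018,0],[0.004,-0.018,0],[0.004,-0.018,0],[0.004,-0.018,0],[0.004,-0.018,0],[0.004,-0.018,0],[0.004,-0.018,0],[0.004,-0.018,0],[0.004,-0.018,0],[0,0,0]]' --twist '[[0,0,0],[0,0,0],[0,0,0],[0,0,0],[0,0,0],[0,0,0],[0,0,0],[0,0,0],[0,0,0],[0,0,0],[0,0,0],[0,0,0]]' --grip '[1,1,1,1,1,1,1,1,1,1,1,1]'

```text
t: 7.63
ee_pos: [0.5957, 0.0409, 0.0475]
orientation: [1.0, 0.001, 0.0, -0.001]
force: [0.6, -0.4, -8.8]
gripper_width: 0.711
gripper_force: 25.0
```

Emit:
carry_out --linear '[[0,0,0],[0,0,0],[0,0,0],[0,0,0]]' --twist '[[0,0,0],[0,0,0],[0,0,0],[0,0,0]]' --grip '[1,1,1,1]'

```text
t: 7.97
ee_pos: [0.595, 0.0363, 0.0475]
orientation: [1.0, -0.0, -0.0, -0.0]
force: [0.6, -0.3, -7.3]
gripper_width: 0.713
gripper_force: 25.0
```

Emit:
carry_out --linear '[[0,0,0.002],[0,0,0.002],[0,0,0.001],[0,0,0],[0,0,0],[0,0,0]]' --twist '[[0,0,0],[0,0,0],[0,0,0],[0,0,0],[0,0,0],[0,0,0]]' --grip '[1,1,1,1,1,1]'

```text
t: 8.47
ee_pos: [0.5955, 0.0365, 0.0429]
orientation: [1.0, 0.0, 0.0, 0.0]
force: [-0.1, -2.5, -3.1]
gripper_width: 0.711
gripper_force: 25.0
```

Emit:
carry_out --linear '[[0,0,0],[0,0,0],[0,0,0],[0,0,0],[0,0,0],[0,0,0],[0,0,-0.01],[0,0,-0.02],[0,0,-0.025],[0,0,-0.03],[0,0,-0.03],[0,0,-0.02]]' --twist '[[0,0,0],[0,0,0],[0,0,0],[0,0,0],[0,0,0],[0,0,0],[0,0,0],[0,0,0],[0,0,0],[0,0,0],[0,0,0],[0,0,0]]' --grip '[-1,-1,-1,-1,-1,-1,-1,-1,-1,-1,-1,-1]'

```text
t: 9.47
ee_pos: [0.5963, 0.0369, 0.1813]
orientation: [1.0, 0.0, 0.002, 0.0]
force: [0.6, 0.8, 0.2]
gripper_width: 0.997
gripper_force: 0.0
```

Emit:
carry_out --linear '[[-0.01,0.03,0],[-0.01,0.035,0],[-0.01,0.035,0],[-0.01,0.035,0],[-0.01,0.035,0],[-0.01,0.035,0],[-0.01,0.035,0],[-0.01,0.035,0],[0,0,0],[0,0,0],[0,0,0],[0,0,0]]' --twist '[[0,0,0],[0,0,0],[0,0,0],[0,0,0],[0,0,0],[0,0,0],[0,0,0],[0,0,0],[0,0,0],[0,0,0],[0,0,0],[0,0,0]]' --grip '[-1,-1,-1,-1,-1,-1,-1,-1,-1,-1,-1,-1]'

```text
t: 10.47
ee_pos: [0.5155, -0.2369, 0.1779]
orientation: [1.0, 0.001, -0.0, -0.0]
force: [-0.5, 0.2, 0.9]
gripper_width: 1.003
gripper_force: 0.0
```

Run:
```python
from cans import *
snap('top','t1'); cans('t1',0.062,0.09)
```

```text
blob [ 59 176] 391 [0.6346 0.621  0.0513 0.6127 0.5914 0.0765]
blob [349 198] 744 [0.5929 0.0372 0.0312 0.5914 0.0377 0.0741]
blob [253 215] 774 [0.5607 0.2294 0.0313 0.5588 0.2296 0.0797]
blob [323 264] 801 [0.4583 0.0941 0.031  0.4573 0.0942 0.0797]
blob [204 316] 369 [0.3652 0.3266 0.0304 0.3658 0.3283 0.0631]
blob [313 328] 377 [0.3382 0.1179 0.0306 0.3371 0.1183 0.0629]
blob [258 331] 381 [0.3337 0.2215 0.0305 0.3354 0.2206 0.063 ]
```

View pics/t1.png

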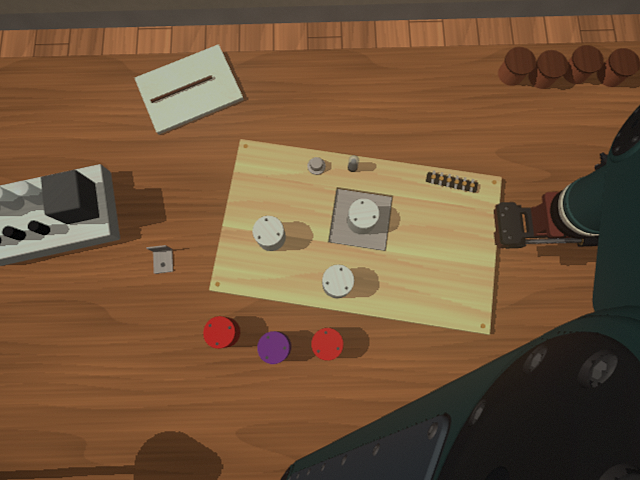

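The can at (364,214) stands centred on the plate, within 2 mm, with its lid at z = 0.074, so the plate is at its stop. The other two cans and the bystanders haven't moved, and the arm is clear.

```bash
python3 -c "
from workcell import job_done;print(job_done())"
```

```text
the job is handed in; nothing more can be done
None
```

The right-hand can is the heavy one (about 3.8 N drag when nudged); it now stands upright about 2 mm from the scale plate's centre with the plate sunk about 5 mm, everything else unmoved, and the job is handed in (no verdict was returned); I carried most of its weight in the gripper on the way, so it was not a pure slide.

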